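# Vacuum-seal the biscuit canister

### The arm

A 7-joint arm with a two-finger parallel gripper is mounted at the origin on a cart in front of the work surface, level with it; the furniture and walls round the work are solid. World frame = base frame: x ahead of the robot, y to its left, z up, the work surface at z = 0. Lengths are in m, angles in rad, forces in N, time in s.
With the tool pointing down it reaches from about 0.425 to 0.925 m from the base axis. Payload 6.8 kg.
Tool frame: the origin (TCP) lies at the very end of the fingers, on their centre line; the grasp point (between the pads) lies 19 mm behind it; z points along the fingers, y is the line along which they close (so a half turn about z gives the same grasp; the last joint's range is limited). The gripper opens to 85 mm and grips with 20 to 120 N. Pads are 22 mm wide; open, the fingers measure 114 mm over their backs; the gripper's body (76 mm by 85 mm) begins 54 mm behind the grasp point. The pads swing forward as they close: fully open they stand 13 mm farther back than shut.
Start: joints at [-1.274, 0.477, 0.022, 1.555, -0.011, 1.109, -0.083], TCP at [0.266, 0.62, 0.231] pointing down, gripper open.
Joint ranges: [-2.96, 2.96], [-0.34, 2.1], [-1.41, 1.46], [0.24, 2.44], [-1.37, 4.51], [0.17, 1.92], [-2.96, 2.96]. Speed limits (rad/s): [2.39, 2.39, 3.14, 3.14, 3.14, 3.14, 3.14].

### API

Orientations are given as a unit quaternion [w, x, y, z].
In Python, from station import * gives the robot as it stands.
- The arm moves only by the tool jog_arm, never from a script. Its argument "moves" is one flat list of numbers, 7 for each row, row after row: the shift along the tool's x, y, z normalised to -1 to 1, where 1 is 20 mm, then the turn, a rotation vector about the tool's x, y, z normalised to -1 to 1, where 1 is 4 degrees, then the opening, from 0 (shut) to 1 (fully open). In form: [x, y, z, rx, ry, rz, claw, x, y, z, rx, ry, rz, claw, ...]. A call has exactly 8 rows; each row shifts and turns the commanded pose from where the row before left it, along the tool's axes as they then stand; what a row does not reach is not made up. A row lasts 1/12 s, in which the tool goes at most 41.7 mm and 7.16 degrees, less where a joint would pass 70% of its speed; a pose out of reach is approached as far as the arm can. A call with a number of a shift or a turn outside -1 to 1 is refused whole. A call with a gripper value outside its range is refused whole. The fingers move at their own pace and stop on an object; "grip_force" is the grip in N (left out, the last holds). Time passes only in rows, so rows that do not move let the fingers close, or fill a call up. It gives the time, the measured TCP pose, the force, the opening and the grip force at its end, in the units of the state.
- get_obs(): the state, without advancing time (a new reading comes with each control period).
- read_camera(name): name is "side" or "top" or "wrist"; returns a dict with "color" (420x560x3 uint8, blue, green, red), "fx", "fy", "cx", "cy" (pixels), "k1" (the pictures are not rectified: a ray, as slopes to the right and down, at radius r is drawn at 1 + k1 r^2 times it, then the intrinsics apply), "rvec" (rotation vector, rad) and "tvec" (3), from world to camera coordinates, as OpenCV has them. Camera axes: x right, y down, z forward; pixel columns grow to the right and rows downward; lengths in m; the calibration is good to about 2 mm. A picture is of the moment at which its call begins. There is no depth.
- hand_in(): hands the job in; it is judged then, once.
The state is a dict: "t": time; "q": joint angles; "joint_vel": joint speeds; "joint_torque": joint torques, N m; "eef_pos": TCP position; "tool_rot": TCP orientation; "contact_force": force on the tool from outside, world axes, zero at the start; "torque": the same for the moment, N m; "gripper_width": opening from 0.0 (shut) to 1.0 (fully open); "grasp_force": force on a finger pad.
Only numpy, scipy, OpenCV 4.12 (cv2) and the standard library are available. Lean on these libraries where they do the work, as an engineer would, in place of code of your own. Each camera call takes 0.05 s, during which the arm holds its last target. There are 200 camera calls.

### The job

Close the clear biscuit canister with its lid, pushed in level and fully home (either way round), and let go of it. Then take the hand vacuum pump out of its stand and hold it upright over the round valve on the lid, its nozzle cup sitting squarely around the valve and flat on the lid, pressed down gently so that the spring nozzle is about half pushed in; never press hard. The program finishes while still holding the pump there, gripped and pressed; leave the mug on its coaster and the clock undisturbed.

Things in the scene. Friction and masses are not known exactly. Their poses are not given: they have to be found in the camera images.
- canister: Clear rectangular storage box standing open on the counter, with two rows of round biscuits (tops at most 50 mm up). Outer 140 x 100 x 75 mm high, walls 4 mm, so the mouth is 132 x 92 mm. Origin: centre of its underside; x along the 140 mm side, z up. 0.65 kg, loose, it can slide.
- lid: White lid, right side up. Plug 14 mm deep: 121 x 81 mm at the bottom, tapering out to 128 x 88 at 10 mm (2 mm play each side in the mouth); then a plate 140 x 100 x 5 mm (14 to 19 mm above the origin) with a grip rib and a round valve. Origin: centre of the plug's underside; x along 140 mm towards the valve. 0.16 kg. Home: plate on the rim, origin 61 mm above the canister's, either way round.
- lid_grip (a point): Point in the middle of the top edge of the lid's grip rib, a bar 14 mm wide (lid y), 20 mm high above the plate and 64 mm long (lid x from -52 to +12 mm). The point is at lid x = -12 mm, 20 mm above the plate's top. The plate is free on both sides of the rib; pinch it across its width.
- valve (a point): Centre of the valve at the level of the plate's top (lid x = +42 mm, y = 0, z = 19 mm). The valve is a raised round disc 27 mm across, 5 mm high, bevelled at its top, with a small rubber button on it.
- stand: Fixed round white pump stand, 92 mm across at the foot, 46 mm high with a low lip; a cup in which the pump's shoulder rests 40 mm above the counter. Origin: centre of its underside.
- pump: Hand vacuum pump, upright in the stand, nozzle down. Round barrel 44 mm across (36 to 144 mm above the origin), domed top at 160 mm, shoulder 65 mm across at the bottom (0 to 16 mm), nozzle cup below. Origin: centre of the shoulder's underside; z up along the pump. 0.35 kg. Lift it straight up by 40 mm or more to clear the stand.
- pump_grip (a point): Point on the pump's axis, 118 mm above its origin, in the barrel 42 mm below its top: a good place to grip from above.
- nozzle_rim (a point): Centre of the open lower rim of the pump's nozzle cup (43 mm outside, 35 mm inside), 30 mm below the pump's origin while the nozzle is out. The cup goes around the valve with 4 mm play all round, so that its rim stands on the plate.
- nozzle (a joint): How far the nozzle is pushed up into the pump, 0 (out) to 0.012 m (fully in). Its spring needs 4 N to start, then 0.5 N more per mm (7 N at half travel, 10 N at the end); the pump's own weight does not push it in.
- mug: Spotted mug, about 80 mm across and 93 mm high, on a coaster behind the work; a bystander. Origin: centre of its underside.
- coaster: Square dark slate coaster, 96 x 96 x 9 mm, under the mug; a bystander. Origin: centre of its underside.
- clock: Small white desk clock, 40 x 66 x 98 mm, standing behind the work; a bystander. Origin: centre of its underside.
Things that resemble listed ones, but are neither listed nor needed, are in the scene too. Leave any pink or purple look-alike of the pump alone.

How it is judged:
By the outcome, as a careful person would: the job done as asked, in the order asked, and still so for the second after the job is handed in, while the arm keeps its last pose, push and grip.
It also fails if it takes over 61 s, if anything falls off the work surface, if the arm or the gripper's body presses on something with over 40 N, if the wrist force passes 120 N, or if a joint passes its speed limit or range.

## Working session

There is one attempt and no reset: what is moved stays moved. The work goes in short steps, Python scripts to look and compute and a tool call to move; the robot and the scene stay as the last step left them, time stands still between calls to the robot, and variables do not carry over. Pictures are saved under pics/ and viewed, at most 12 in all, crops included, and the job is handed in when it is done.

Besides the shell and the picture viewer there is one more tool, called after ">>>" as name(argument=value, ...) on one line, values as JSON. jog_arm: Moves the arm, as the interface text tells. Scaled input: -1 to 1 covers 20 mm each way for a shift and 4 degrees each way for a turn. Its arguments: {"type":"object","properties":{"moves":{"type":"array"},"grip_force":{"type":"number"}},"required":["moves"]}

```bash
mkdir -p pics; ls; python3 - <<'E'
from station import *
import cv2
o=get_obs();print({k:o[k] for k in('t','eef_pos','tool_rot','gripper_width','contact_force')})
for n in('side','top'):
    r=read_camera(n);cv2.imwrite(f'pics/{n}0.png',r['color']);print(n,{k:r[k] for k in r if k!='color'})
E
```

```text
pics
{'t': 0.0, 'eef_pos': array([0.26561092, 0.61989201, 0.23030868]), 'tool_rot': array([-1.24409757e-04,  2.01027432e-01,  9.79585172e-01, -9.20589527e-04]), 'gripper_width': 0.9998799617281406, 'contact_force': array([0.58837858, 0.26843244, 0.03414719])}
side {'fx': 432.0376015458568, 'fy': 432.0376015458568, 'cx': 277.0680832041287, 'cy': 207.63235731841252, 'k1': -0.0634795809079951, 'rvec': array([ 0.05375532,  2.59216268, -1.69617959]), 'tvec': array([0.49973318, 0.13981772, 1.47574514])}
top {'fx': 478.5744774675568, 'fy': 478.5744774675568, 'cx': 275.3855493267506, 'cy': 214.80720509562963, 'k1': -0.09511614030516946, 'rvec': array([ 2.01069168, -2.06041375,  0.36310517]), 'tvec': array([-0.07500215,  0.53540932,  1.20559747])}
```

View pics/side0.png

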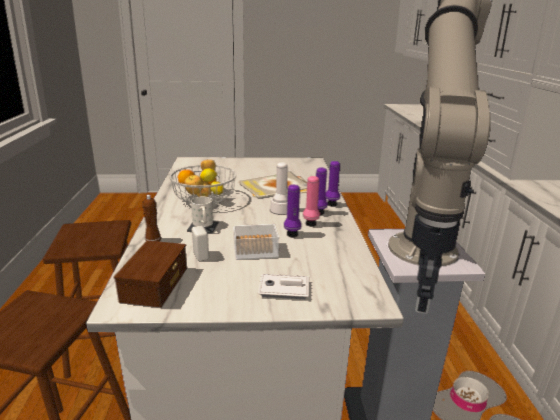

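View pics/top0.png

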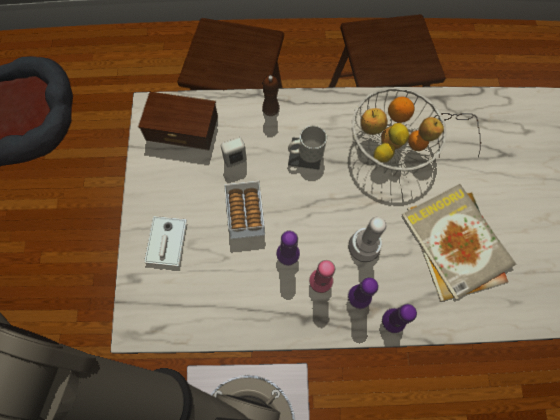

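The side view shows the lid at (285,286), the canister at (255,242), the white pump in its stand at (281,185), and the mug and clock behind at (202,212) and (200,243). The top view shows the lid at (166,243), canister at (245,210) and pump at (370,238).
Pump candidates in the side view are white (281,185), purple (293,212), pink (312,200), purple (321,190) and purple (334,185). I choose the white one, which stands in the white stand. Next I check it in close crops.

```bash
cat > h.py <<'E'
import cv2, numpy as np
from scipy.optimize import least_squares
from scipy.spatial.transform import Rotation as R
def cam(r): return dict(f=r['fx'],c=np.array([r['cx'],r['cy']]),k=r['k1'],R=R.from_rotvec(r['rvec']).as_matrix(),t=np.array(r['tvec']))
def proj(c,X):
    p=np.atleast_2d(X)@c['R'].T+c['t']; s=p[:,:2]/p[:,2:]
    return s*(1+c['k']*(s**2).sum(1,keepdims=True))*c['f']+c['c']
def tri(cs,us):
    return least_squares(lambda X:np.concatenate([proj(c,X)[0]-u for c,u in zip(cs,us)]),[.6,.1,.05])
def onplane(c,u,z):
    return least_squares(lambda p:proj(c,[p[0],p[1],z])[0]-u,[.6,.1]).x
def pose(p,L): # p=x,y,z,yaw ; L local pts
    L=np.atleast_2d(L);a=p[3];return np.c_[L[:,0]*np.cos(a)-L[:,1]*np.sin(a)+p[0],L[:,0]*np.sin(a)+L[:,1]*np.cos(a)+p[1],L[:,2]+p[2]]
E
python3 - <<'E'
from station import *
from h import *
import pickle
S=read_camera('side');T=read_camera('top');pickle.dump((S,T),open('c.pkl','wb'))
def crop(I,x,y,w,h,W=266,H=300): return cv2.resize(I[y:y+h,x:x+w],(W,H),interpolation=cv2.INTER_CUBIC)
s,t=S['color'],T['color']
m=np.vstack([np.hstack([crop(s,250,265,71,40,400,225),crop(s,225,218,64,75//2,400,225)]),np.hstack([crop(t,140,210,55,65),crop(t,217,173,60,68),crop(t,335,205,62,70)])])
m=np.vstack([m])
cv2.imwrite('pics/m1.png',m);print(m.shape)
E
```

```text
Traceback (most recent call last):
ValueError: all the input array dimensions except for the concatenation axis must match exactly, but along dimension 1, the array at index 0 has size 800 and the array at index 1 has size 798
```

```bash
python3 - <<'E'
from h import *
import pickle
S,T=pickle.load(open('c.pkl','rb'))
s,t=S['color'],T['color']
def crop(I,x,y,w,h,k): return cv2.resize(I[y:y+h,x:x+w],None,fx=k,fy=k,interpolation=cv2.INTER_CUBIC)
# scale 5 everywhere: top row side crops, bottom row top crops
a=np.hstack([crop(s,255,268,60,35,5),crop(s,228,222,56,35,5),crop(s,262,160,44,35,5)])
b=np.hstack([crop(t,140,210,52,70,5),crop(t,218,175,52,70,5),crop(t,340,207,56,70,5)])
m=np.vstack([a,b]);cv2.imwrite('pics/m1.png',m);print(m.shape)
E
```

```text
(525, 800, 3)
```

View pics/m1.png

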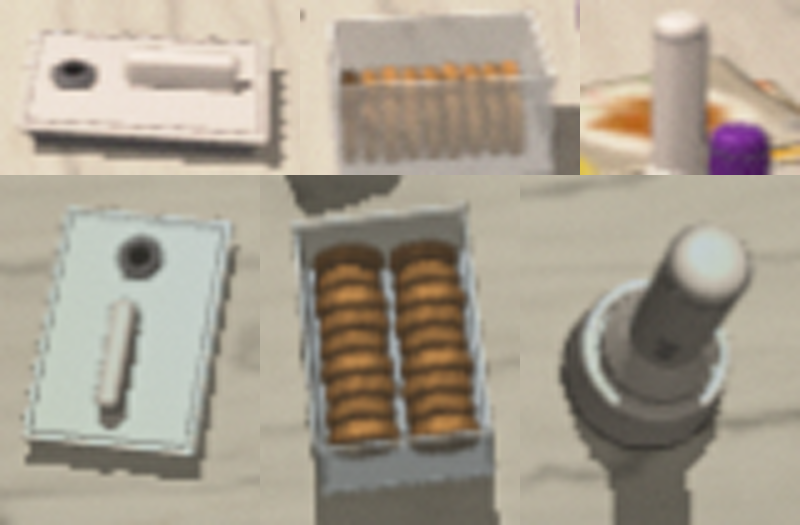

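The montage shows the white lid with its valve at the +x end and rib towards the robot, the open canister with two biscuit rows, and the white pump in its round stand. The choice of pump holds. Now I fit the poses.

```bash
python3 - <<'E'
from station import *
from h import *
import pickle
S,T=pickle.load(open('c.pkl','rb'));cs,ct=cam(S),cam(T)
f=lambda off,base:lambda P:np.array([[off[0]+(x-base[0]+.5)/5-.5,off[1]+(y-base[1]+.5)/5-.5] for x,y in P])
lt=f((140,210),(0,175))([(68,208),(231,221),(194,453),(26,438),(140,255)])
ls=f((255,268),(0,0))([(27,122),(40,33),(270,45),(268,132),(74,72)])
c_t=f((218,175),(260,175))([(293,226),(468,208),(492,432),(318,447)])
c_s=f((228,222),(300,0))([(340,82),(332,15),(545,12),(555,75)])
Q=np.array([(.07,.05,0),(.07,-.05,0),(-.07,-.05,0),(-.07,.05,0)])
for n,ut,us,L,z in(('lid',lt,ls,np.vstack([Q,[.042,0,.004]]),.019),('can',c_t,c_s,Q,.075)):
    r=least_squares(lambda p:np.concatenate([(proj(ct,pose(p,L))-ut).ravel(),(proj(cs,pose(p,L))-us).ravel()]),[.6,.2,.05,0])
    print(n,'xyz(top)',r.x.round(4),'yaw deg',np.degrees(r.x[3]).round(2),'expect z',z);print(r.fun.round(1))
ut=f((340,207),(520,175))([(711,263)])[0];us=f((262,160),(580,0))([(680,30)])[0]
r=tri([ct,cs],[ut,us]);print('pump dome',r.x,r.fun)
ut=f((340,207),(520,175))([(652,342)])[0];print('stand lip z.046',onplane(ct,ut,.046))
w=cam(read_camera('wrist'));o=get_obs();Rm=R.from_quat(o['tool_rot'],scalar_first=True).as_matrix()
print('tool R',Rm.round(3));C=-w['R'].T@w['t'];print('cam in tool',(Rm.T@(C-o['eef_pos'])).round(4),'\n',(w['R']@Rm).round(3),w['f'],w['k'])
E
```

```text
lid xyz(top) [ 0.4916  0.2257  0.0157 -0.1126] yaw deg -6.45 expect z 0.019
[-0.6 -0.3  0.7 -0.   0.7  0.7 -0.7  0.4  0.   0.4 -1.6  0.6 -0.9 -0.9
  0.1 -1.1  0.8  1.1  0.4 -0.1]
can xyz(top) [ 0.5714 -0.002   0.0732  0.0805] yaw deg 4.61 expect z 0.075
[ 0.3 -0.9  0.4 -0.7  0.4  1.2 -1.2  1.8 -0.5  0.5 -0.2  0.2 -1.6 -1.
  0.5 -0.1]
pump dome [ 0.46874913 -0.34292423  0.18539487] [-0.02512344  0.15975516 -0.23287725 -0.09741304]
stand lip z.046 [ 0.47019669 -0.33859622]
tool R [[-0.919  0.394 -0.   ]
 [ 0.394  0.919 -0.001]
 [-0.    -0.001 -1.   ]]
cam in tool [ 0.0802  0.0005 -0.1424] 
 [[-0.     1.     0.   ]
 [-0.95   0.    -0.311]
 [-0.311 -0.     0.95 ]] 371.6661636352861 -0.036055292421886195
```

>>> jog_arm(moves=[0,0,0.8,0,0,-0.84,1,0,0,0.8,0,0,-0.84,1,0,0,0.8,0,0,-0.84,1,0,0,0.8,0,0,-0.84,1,0,0,0.8,0,0,-0.84,1,-0.675,-0.964,0,0,0,0,1,-0.675,-0.964,0,0,0,0,1,-0.675,-0.964,0,0,0,0,1], grip_force=40)

```text
t: 0.92
eef_pos: [0.2996, 0.5576, 0.1505]
tool_rot: [-0.0, 0.055, 0.998, -0.001]
contact_force: [-0.0, -0.0, -0.1]
gripper_width: 1.005
grasp_force: 0.0
```

>>> jog_arm(moves=[-0.675,-0.964,0,0,0,0,1,-0.675,-0.964,0,0,0,0,1,-0.675,-0.964,0,0,0,0,1,-0.675,-0.964,0,0,0,0,1,-0.675,-0.964,0,0,0,0,1,-0.675,-0.964,0,0,0,0,1,-0.675,-0.964,0,0,0,0,1,-0.675,-0.964,0,0,0,0,1])

```text
t: 1.58
eef_pos: [0.3902, 0.3921, 0.1514]
tool_rot: [0.0, 0.056, 0.998, 0.0]
contact_force: [0.1, 0.7, -0.4]
gripper_width: 1.001
grasp_force: 0.0
```

>>> jog_arm(moves=[-0.675,-0.964,0,0,0,0,1,-0.675,-0.964,0,0,0,0,1,-0.675,-0.964,0,0,0,0,1,-0.675,-0.964,0,0,0,0,1,-0.675,-0.964,0,0,0,0,1,-0.675,-0.964,0,0,0,0,1,-0.675,-0.964,0,0,0,0,1,-0.675,-0.964,0,0,0,0,1])

```text
t: 2.25
eef_pos: [0.4804, 0.2268, 0.1514]
tool_rot: [0.0, 0.056, 0.998, 0.0]
contact_force: [-0.2, 0.1, 0.7]
gripper_width: 1.0
grasp_force: 0.0
```

```bash
cat >> h.py <<'E'
def d(o,xyz,yaw): # target TCP and tool-y yaw (deg): rest of travel in units of the moves
    Rm=R.from_quat(o['tool_rot'],scalar_first=True); 
    a=np.radians(yaw);y=np.array([np.cos(a),np.sin(a),0]);z=np.array([0,0,-1.]);G=R.from_matrix(np.c_[np.cross(y,z),y,z])
    rot=np.degrees((Rm.inv()*G).as_rotvec())/4
    print('t',round(o['t'],2),'pos',np.round(o['eef_pos'],4),'w',round(o['gripper_width'],3),'F',np.round(o['contact_force'],1),'\n turn',rot.round(3),'then shift',(G.inv().apply(np.array(xyz)-o['eef_pos'])/.02).round(3))
E
python3 - <<'E'
from station import *
from h import *
import pickle
W=read_camera('wrist');pickle.dump(W,open('w1.pkl','wb'))
cv2.imwrite('pics/w1.png',W['color'])
d(get_obs(),[.4797,.227,.15],83.55)
w=cam(W);L=np.array([(.07,.05,.019),(.07,-.05,.019),(-.07,-.05,.019),(-.07,.05,.019),(.042,0,.024),(.012,0,.039),(-.052,0,.039)])
print(proj(w,pose([.4916,.2257,0,-.1126],L)).round(0).tolist())
E
```

```text
t 2.3 pos [0.483  0.2214 0.1514] w 0.999 F [ 1.9 -3.4  0.1] 
 turn [-0.036  0.025 -0.073] then shift [0.195 0.259 0.071]
[[343.0, 285.0], [224.0, 285.0], [214.0, 114.0], [352.0, 114.0], [283.0, 258.0], [283.0, 230.0], [283.0, 143.0]]
```

View pics/w1.png

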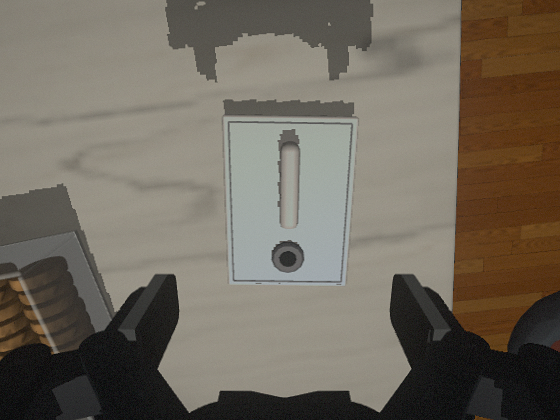

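The wrist view shows the lid plate with corners (348,284), (229,283), (222,117) and (357,117), valve at (288,257) and rib from (290,143) to (289,226). The arm was still settling, so I re-measure.

```bash
python3 - <<'E'
from station import *
from h import *
import pickle
A=pickle.load(open('w1.pkl','rb'));W=read_camera('wrist')
g=lambda I:np.float32(cv2.cvtColor(I['color'],cv2.COLOR_BGR2GRAY))[90:300,190:390]
sh,_=cv2.phaseCorrelate(g(A),g(W));print('shift',sh)
S,T=pickle.load(open('c.pkl','rb'))
w=cam(W);L=np.array([(.07,.05,.019),(.07,-.05,.019),(-.07,-.05,.019),(-.07,.05,.019),(.042,0,.024),(.012,0,.039),(-.052,0,.039)])
u=np.array([(348,284),(229,283),(222,117),(357,117),(288,257),(289.5,227),(290,143)])+sh
for nm in('w1','new'):
    c,uu=(cam(A),u-sh) if nm=='w1' else (w,u)
    r=least_squares(lambda p:(proj(c,pose(p,L))-uu).ravel(),[.49,.22,0,-.11]);print(nm,r.x.round(4),np.degrees(r.x[3]),r.fun.round(1))
d(get_obs(),pose(r.x,[-.012,0,.15])[0],90+np.degrees(r.x[3]))
E
```

```text
shift (7.0517000621671855, -4.203050962644767)
w1 [ 0.4936  0.23   -0.006  -0.1147] -6.569848683103454 [-1.3 -0.6  1.   0.1  0.  -1.4  0.2 -0.9  0.7 -0.7 -0.3  2.1 -0.2  1.3]
new [ 0.4942  0.2299 -0.0075 -0.116 ] -6.648725290598236 [-1.7 -0.6  0.9  0.4  0.1 -1.1 -0.  -1.2  0.5 -0.6 -0.1  1.9  0.2  1.1]
t 2.35 pos [0.482  0.2234 0.1514] w 0.997 F [-0.8 -0.3 -0.2] 
 turn [-0.025  0.017 -0.031] then shift [0.032 0.395 0.446]
```

>>> jog_arm(moves=[0.02,0.1,0.7,0,0,-0.03,1,0.02,0.1,0.8,0,0,0,1,0.02,0.1,0.9,0,0,0,1,0.02,0,0.9,0,0,0,1,0,0,0.9,0,0,0,1,0,0,0.8,0,0,0,1,0,0,0.6,0,0,0,1,0,0,0.4,0,0,0,1])

```text
t: 3.02
eef_pos: [0.4783, 0.2342, 0.03]
tool_rot: [-0.001, 0.054, 0.999, -0.0]
contact_force: [0.1, -1.0, -0.1]
gripper_width: 0.994
grasp_force: 0.0
```

>>> jog_arm(moves=[0,0,0.3,0,0,0,1,0,0,0.17,0,0,0,1,0,0,0,0,0,0,0.3,0,0,0,0,0,0,0.2,0,0,0,0,0,0,0.1,0,0,0,0,0,0,0.05,0,0,0,0,0,0,0,0,0,0,0,0,0,0], grip_force=50)

```text
t: 3.68
eef_pos: [0.4792, 0.2338, 0.0224]
tool_rot: [0.0, 0.055, 0.998, -0.0]
contact_force: [-6.9, -3.3, 25.6]
gripper_width: 0.149
grasp_force: 51.1
```

>>> jog_arm(moves=[0,0,-0.2,0,0,0,0,0,0,-0.5,0,0,0,0,0,0,-0.8,0,0,0,0,0,0,-1,0,0,0,0,0,0,-1,0,0,0,0,0,0,-1,0,0,0,0,0,0,-0.9,0,0,0,0,0,0,-0.5,0,0,0,0])

```text
t: 4.35
eef_pos: [0.4797, 0.2344, 0.1426]
tool_rot: [0.001, 0.055, 0.998, 0.001]
contact_force: [0.5, -0.0, -1.8]
gripper_width: 0.149
grasp_force: 50.3
```

>>> jog_arm(moves=[0,0,0,0,0,0,0,0,0,0,0,0,0,0,0,0,0,0,0,0,0,0,0,0,0,0,0,0,0,0,0,0,0,0,0,0,0,0,0,0,0,0,0,0,0,0,0,0,0,0,0,0,0,0,0,0])

```text
t: 5.02
eef_pos: [0.4789, 0.2339, 0.1396]
tool_rot: [-0.0, 0.055, 0.999, -0.0]
contact_force: [-0.4, -0.3, -1.8]
gripper_width: 0.153
grasp_force: 50.3
```

```bash
python3 - <<'E'
from station import *
from h import *
import pickle
o=get_obs();d(o,[.571,-.002,.2],94.6)
W=read_camera('wrist');S=read_camera('side');T=read_camera('top');pickle.dump((o,W,S,T),open('w2.pkl','wb'))
s=S['color'];t=T['color']
print(proj(cam(S),o['eef_pos']),proj(cam(T),o['eef_pos']))
u=proj(cam(S),o['eef_pos'])[0].astype(int)
u2=proj(cam(T),o['eef_pos'])[0].astype(int)
k=lambda I,u,w,h:cv2.resize(I[u[1]-h//2:u[1]+h//2,u[0]-w//2:u[0]+w//2],None,fx=4,fy=4,interpolation=cv2.INTER_CUBIC)
c=np.hstack([k(s,u,60,50),k(t,u2,60,50)])
print(u,u2)
m=np.zeros((600,560,3),np.uint8);m[:400]=W['color'][20:420][:400];m[400:,:480]=c;cv2.imwrite('pics/w2.png',m)
E
```

```text
t 5.02 pos [0.4789 0.2339 0.1396] w 0.153 F [-0.4 -0.3 -1.8] 
 turn [-0.004 -0.006 -2.719] then shift [ -3.643 -12.127  -3.021]
[[290.35356929 247.19605775]] [[151.98092092 231.3540163 ]]
[290 247] [151 231]
```

View pics/w2.png

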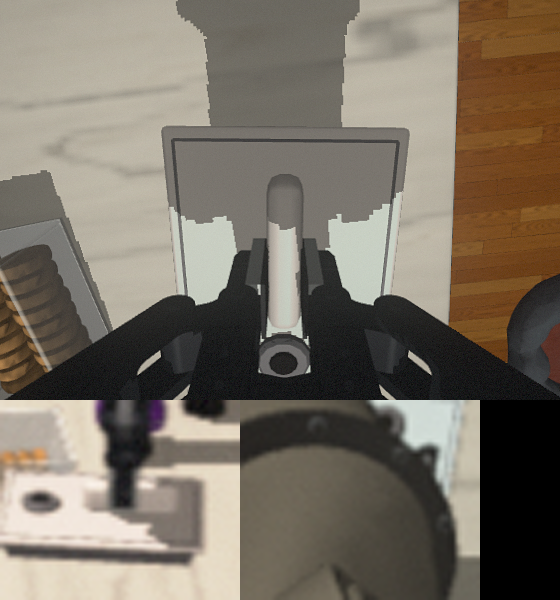

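The wrist view shows the lid hanging level from the rib (valve at (285,378) in the full image, near plate corners (162,148) and (409,149)). Part of the canister is at the lower left. I'll go higher, to a place where the whole canister is in the wrist view.

>>> jog_arm(moves=[-0.92,-0.3,-1,0,0,0,0,-0.92,-0.3,-1,0,0,0,0,-0.92,-0.3,-1,0,0,0,0,-0.92,-0.3,-1,0,0,0,0,-0.92,-0.3,-1,0,0,0,0,-0.92,-0.3,-1,0,0,0,0,-0.92,-0.3,-1,0,0,0,0,-0.92,-0.3,-1,0,0,0,0])

```text
t: 5.83
eef_pos: [0.6206, 0.1697, 0.3009]
tool_rot: [-0.0, 0.055, 0.999, 0.0]
contact_force: [1.3, -0.1, -2.0]
gripper_width: 0.149
grasp_force: 50.2
```

>>> jog_arm(moves=[0,0,0,0,0,0,0,0,0,0,0,0,0,0,0,0,0,0,0,0,0,0,0,0,0,0,0,0,0,0,0,0,0,0,0,0,0,0,0,0,0,0,0,0,0,0,0,0,0,0,0,0,0,0,0,0])

```text
t: 6.5
eef_pos: [0.6198, 0.1704, 0.2997]
tool_rot: [-0.0, 0.055, 0.999, -0.0]
contact_force: [-0.6, -0.6, -1.6]
gripper_width: 0.148
grasp_force: 50.3
```

```bash
python3 - <<'E'
from station import *
from h import *
import pickle
o=get_obs();d(o,[.571,-.002,.2],94.6)
W=read_camera('wrist');pickle.dump((o,W),open('w3.pkl','wb'))
w=cam(W);Q=np.array([(.07,.05,.075),(.07,-.05,.075),(-.07,-.05,.075),(-.07,.05,.075)])
print(proj(w,pose([.5714,-.002,0,.0805],Q)).round(0).tolist())
I=W['color'];m=cv2.resize(I[60:340,0:280],(800,800),interpolation=cv2.INTER_CUBIC)[:600];cv2.imwrite('pics/w3.png',np.vstack([cv2.resize(I,(800,600))])[:600])
# lid in hand from w2
o2,W2,_,_=pickle.load(open('w2.pkl','rb'));w2=cam(W2)
L=np.array([(-.07,-.05,.019),(-.07,.05,.019),(.042,0,.024),(-.052,0,.039)]);u=np.array([(162,148),(409,149),(285,377),(285,194)])
r=least_squares(lambda p:(proj(w2,pose(p,L))-u).ravel(),[.49,.23,.1,-.11]);print(r.x,r.fun.round(1))
print('lid minus tcp',r.x[:3]-o2['eef_pos'],np.degrees(r.x[3]))
E
```

```text
t 6.5 pos [0.6198 0.1704 0.2997] w 0.148 F [-0.6 -0.6 -1.6] 
 turn [-1.000e-03 -5.000e-03 -2.713e+00] then shift [ 3.123 -8.396  4.985]
[[173.0, 195.0], [83.0, 212.0], [33.0, 76.0], [132.0, 53.0]]
[ 0.4926076   0.23349617  0.11241894 -0.11169198] [ 0.6 -3.4 -0.9 -3.9 -0.3 -1.6  0.4  7.8]
lid minus tcp [ 0.01368407 -0.000422   -0.02716174] -6.399478846674695
```

View pics/w3.png

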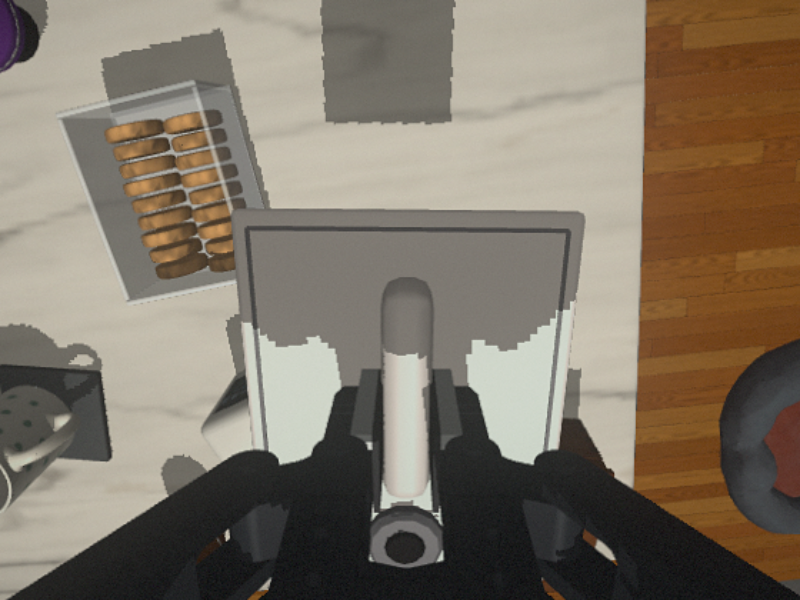

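The lid is at the centre of the view. The canister rim corners are (in 800x600 pixels) (58,114), (193,82) and (127,302), with the fourth hidden. The mug is at (20,440) and the clock is at (225,415).

```bash
python3 - <<'E'
from h import *
import pickle
o,W=pickle.load(open('w3.pkl','rb'));w=cam(W)
Q=np.array([(.07,-.05,.075),(-.07,-.05,.075),(-.07,.05,.075)]);u=(np.array([(127,302),(58,114),(193,82)])+.5)*.7-.5
r=least_squares(lambda p:(proj(w,pose([p[0],p[1],0,p[2]],Q))-u).ravel(),[.57,0,.08]);print('can',r.x,np.degrees(r.x[2]),r.fun.round(1))
o2,W2,_,_=pickle.load(open('w2.pkl','rb'))
L=np.array([(-.07,-.05,.019),(-.07,.05,.019),(.042,0,.024)])
for oo,c,u in((o2,cam(W2),[(162,148),(409,149),(285,377)]),(o,w,[(163,147),(408.5,149),(283.5,378)])):
  for dz in(.021,.023):
    r=least_squares(lambda p:(proj(c,pose([p[0],p[1],oo['eef_pos'][2]-dz,p[2]],L))-u).ravel(),[oo['eef_pos'][0],oo['eef_pos'][1],-.11]);print(dz,r.x[:2]-oo['eef_pos'][:2],np.degrees(r.x[2]),r.fun.round(1))
E
```

```text
can [0.57411807 0.00322001 0.08652802] 4.957690152467066 [-0.3  3.3 -2.2 -0.8  2.3 -1.7]
0.021 [ 0.01337282 -0.00034363] -6.415785691428471 [-4.2 -1.8  4.4 -2.2 -0.2  7.5]
0.023 [ 0.01391352 -0.00039604] -6.415601187152396 [-2.4 -1.3  2.6 -1.6 -0.2  5.2]
0.021 [ 0.01330493 -0.00068108] -6.744977576146575 [-5.  -1.7  5.  -1.5  0.   6.4]
0.023 [ 0.01384534 -0.0007349 ] -6.744920141569864 [-3.3 -1.1  3.2 -0.9  0.   4.1]
```

>>> jog_arm(moves=[0,0,0.4,0,0,-0.943,0,0,0,0.4,0,0,-0.943,0,0,0,0.4,0,0,-0.943,0,0.413,-0.913,0.5,0,0,0,0,0.413,-0.913,0.5,0,0,0,0,0.413,-0.913,0.5,0,0,0,0,0.413,-0.913,0.5,0,0,0,0,0.413,-0.913,0.5,0,0,0,0])

```text
t: 7.22
eef_pos: [0.5866, 0.0748, 0.2255]
tool_rot: [0.0, -0.044, 0.999, 0.0]
contact_force: [0.1, -0.4, -1.4]
gripper_width: 0.146
grasp_force: 50.2
```

>>> jog_arm(moves=[0.413,-0.913,0.9,0,0,0,0,0.413,-0.913,0.9,0,0,0,0,0.413,-0.913,0.9,0,0,0,0,0.413,-0.913,0.9,0,0,0,0,0,0,0.7,0,0,0,0,0,0,0.7,0,0,0,0,0,0,0,0,0,0,0,0,0,0,0,0,0,0])

```text
t: 7.88
eef_pos: [0.5602, 0.0, 0.1256]
tool_rot: [-0.001, -0.044, 0.999, 0.0]
contact_force: [0.2, 0.1, -2.3]
gripper_width: 0.147
grasp_force: 50.2
```

```bash
python3 - <<'E'
from station import *
from h import *
import pickle
o=get_obs();d(o,[.5596,.0004,.0835],94.85)
W=read_camera('wrist');S=read_camera('side');T=read_camera('top');pickle.dump((o,W,S,T),open('w4.pkl','wb'))
k=lambda I,x,y,w,h,f:cv2.resize(I[y:y+h,x:x+w],None,fx=f,fy=f,interpolation=cv2.INTER_CUBIC)
a=k(S['color'],220,195,75,70,5);b=k(T['color'],210,165,70,70,5)
m=np.zeros((600,800,3),np.uint8);m[:350,:375]=a;m[:350,400:750]=b
m[350:,:416]=k(W['color'],70,130,416,250,1);cv2.imwrite('pics/w4.png',m)
E
```

```text
t 7.88 pos [0.5602 0.     0.1256] w 0.147 F [ 0.2  0.1 -2.3] 
 turn [ 0.001 -0.018  0.049] then shift [0.028 0.021 2.106]
```

View pics/w4.png

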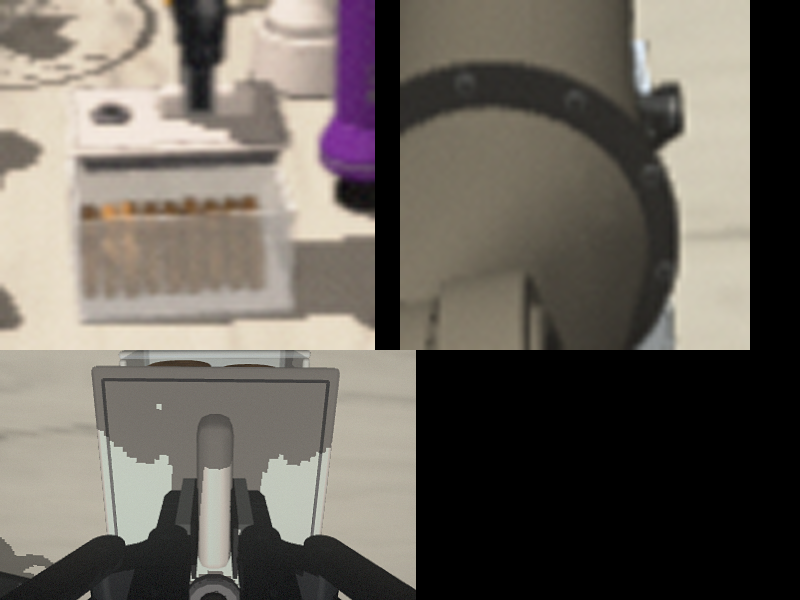

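The wrist crop shows lid and canister mouth centred sideways: rim spans 120 to 309 and the lid 93 to 339. In the side crop, the lid's near edge spans x 75 to 279 and the rim's spans 81 to 295. I check the fore-aft offset in numbers.

```bash
python3 - <<'E'
from h import *
import pickle
o,W,S,T=pickle.load(open('w4.pkl','rb'));c=cam(S);w=cam(W)
px=lambda x,y:np.array([220+(x+.5)/5-.5,195+(y+.5)/5-.5])
a,b=onplane(c,px(75,150),.122),onplane(c,px(281,147),.122);e,f=onplane(c,px(81,217),.075),onplane(c,px(295,214),.075)
print('lid near edge',a,b,(a+b)/2,'rim',e,f,(e+f)/2)
P=lambda p:proj(c,pose(p,[(.07,.05,0),(-.07,.05,0),(.07,-.05,0),(-.07,-.05,0)]))
l=np.radians(4.85);lx=o['eef_pos'][0]+.01345;ly=o['eef_pos'][1]+.0011
inv=lambda q:(np.array(q)-[220,195])*5
print('pred lid',inv(P([lx,ly,.122,l])).round(0).tolist(),'pred can (.573,.0015)',inv(P([.573,.0015,.075,l])).round(0).tolist())
print('wrist near rim',onplane(w,(190,132),.075),onplane(w,(379,132),.075))
E
```

```text
lid near edge [0.63773148 0.05340799] [0.50929265 0.05122843] [0.57351206 0.05231821] rim [0.63502048 0.05335217] [0.49966702 0.05180771] [0.56734375 0.05257994]
pred lid [[70.0, 150.0], [294.0, 141.0], [63.0, 85.0], [273.0, 76.0]] pred can (.573,.0015) [[73.0, 218.0], [293.0, 207.0], [66.0, 149.0], [273.0, 140.0]]
wrist near rim [ 0.5084823  -0.05251398] [0.49989957 0.04466482]
```

>>> jog_arm(moves=[0.08,0.02,0.3,0,0,0.05,0,0,0,0.3,0,0,0,0,0,0,0.3,0,0,0,0,0,0,0.3,0,0,0,0,0,0,0.2,0,0,0,0,0,0,0.2,0,0,0,0,0,0,0.15,0,0,0,0,0,0,0,0,0,0,0])

```text
t: 8.7
eef_pos: [0.5584, 0.0002, 0.0901]
tool_rot: [-0.001, -0.042, 0.999, -0.0]
contact_force: [0.0, -0.2, -1.2]
gripper_width: 0.151
grasp_force: 50.2
```

>>> jog_arm(moves=[0,0,0.08,0,0,0,0,0,0,0.08,0,0,0,0,0,0,0.06,0,0,0,0,0,0,0.05,0,0,0,0,0,0,0,0,0,0,0,0,0,0,0,0,0,0,0,0,0,0,0,0,0,0,0,0,0,0,0,0])

```text
t: 9.37
eef_pos: [0.5589, 0.0002, 0.0856]
tool_rot: [0.0, -0.042, 0.999, 0.0]
contact_force: [0.4, 0.2, -2.7]
gripper_width: 0.149
grasp_force: 50.2
```

>>> jog_arm(moves=[0,0,0.05,0,0,0,0,0,0,0.05,0,0,0,0,0,0,0.05,0,0,0,0,0,0,0.05,0,0,0,0,0,0,0,0,0,0,0,0,0,0,0,0,0,0,0,0,0,0,0,0,0,0,0,0,0,0,0,0])

```text
t: 10.03
eef_pos: [0.559, 0.0003, 0.0834]
tool_rot: [0.0, -0.042, 0.999, 0.0]
contact_force: [-7.3, 0.1, 18.3]
gripper_width: 0.153
grasp_force: 52.9
```

>>> jog_arm(moves=[0,0,0.04,0,0,0,0,0,0,0,0,0,0,0,0,0,0,0,0,0,0,0,0,-0.05,0,0,0,0.3,0,0,-0.1,0,0,0,0.6,0,0,0,0,0,0,0.6,0,0,0,0,0,0,0.6,0,0,0,0,0,0,0.6])

```text
t: 10.7
eef_pos: [0.5588, 0.0002, 0.0835]
tool_rot: [-0.0, -0.042, 0.999, -0.0]
contact_force: [0.3, -1.0, 0.2]
gripper_width: 0.596
grasp_force: 0.0
```

>>> jog_arm(moves=[0,0,-0.3,0,0,0,0.6,0,0,-0.8,0,0,0,0.7,0,0,-1,0,0,0,0.8,0,0,-1,0,0,0,1,0,0,-1,0,0,0,1,0,0,-1,0,0,0,1,0,0,-0.5,0,0,0,1,0,0,0,0,0,0,1])

```text
t: 11.37
eef_pos: [0.5604, 0.0003, 0.1982]
tool_rot: [0.002, -0.042, 0.999, 0.0]
contact_force: [0.2, 0.4, 0.3]
gripper_width: 1.0
grasp_force: 0.0
```

>>> jog_arm(moves=[0,0,0,0,0,0,1,0,0,0,0,0,0,1,0,0,0,0,0,0,1,0,0,0,0,0,0,1,0,0,0,0,0,0,1,0,0,0,0,0,0,1,0,0,0,0,0,0,1,0,0,0,0,0,0,1])

```text
t: 12.03
eef_pos: [0.5588, 0.0002, 0.1956]
tool_rot: [-0.0, -0.042, 0.999, -0.0]
contact_force: [-0.5, 0.0, -0.1]
gripper_width: 1.004
grasp_force: 0.0
```

```bash
python3 - <<'E'
from station import *
from h import *
import pickle
o=get_obs();d(o,[.5596,.0004,.2],94.85)
W=read_camera('wrist');S=read_camera('side');T=read_camera('top');pickle.dump((o,W,S,T),open('w5.pkl','wb'))
k=lambda I,x,y,w,h,f:cv2.resize(I[y:y+h,x:x+w],None,fx=f,fy=f,interpolation=cv2.INTER_CUBIC)
m=np.zeros((600,800,3),np.uint8);m[:420,:560]=W['color'];m[420:,:375]=k(S['color'],220,213,75,36,5);m[420:600,400:600]=k(T['color'],215,170,50,45,4)
m[:400,562:800]=k(S['color'],255,155,59,100,4)[:,:238][:400] if 0 else np.pad(k(S['color'],255,155,59,100,4),((0,0),(0,2),(0,0)))
cv2.imwrite('pics/w5.png',m)
L=np.array([(.07,.05,.08),(.07,-.05,.08),(-.07,-.05,.08),(-.07,.05,.08),(.042,0,.085)])
print(proj(cam(W),pose([o['eef_pos'][0]+.01345,o['eef_pos'][1]+.0011,0,np.radians(4.7)],L)).round(0).tolist())
E
```

```text
t 12.03 pos [5.588e-01 2.000e-04 1.956e-01] w 1.004 F [-0.5  0.  -0.1] 
 turn [ 0.    -0.003 -0.001] then shift [-0.041  0.005 -0.222]
[[345.0, 299.0], [220.0, 298.0], [210.0, 119.0], [356.0, 120.0], [283.0, 270.0]]
```

View pics/w5.png

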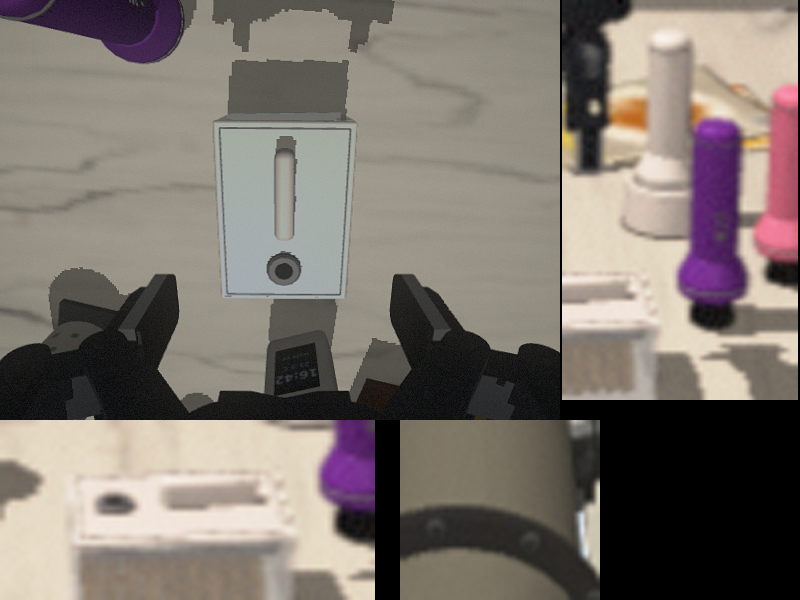

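The lid is seated: level, parallel to the canister, and standing down at the same offset as when it was picked up (0.0834 − 0.0224 = 61 mm). Its plate corners are at (346,297), (221,297), (214,121) and (356,121), and the valve is at (284,268). The white pump stands untouched in its stand. Next I locate the look-alikes so the hand can avoid them.

```bash
python3 - <<'E'
from station import *
from h import *
import pickle
S,T=pickle.load(open('c.pkl','rb'));cs,ct=cam(S),cam(T)
for n,us,ut in(('purple1',(293,188),(289,238)),('pink',(312,180),(326,268)),('purple2',(321,171),(369,286)),('purple3',(334,164),(407,313)),('white',(281,166),(376,225)),('mug',(203,200),(313,141))):
    r=tri([cs,ct],[us,ut]);print(n,r.x.round(3),r.fun.round(1))
o,W,_,_=pickle.load(open('w5.pkl','rb'))
L=np.array([(.07,.05,.08),(.07,-.05,.08),(-.07,-.05,.08),(-.07,.05,.08),(.042,0,.085)]);u=[(346,297),(221,297),(213.5,121),(356,121),(284,268.5)]
r=least_squares(lambda p:(proj(cam(W),pose([p[0],p[1],0,p[2]],L))-u).ravel(),[.57,0,.08]);print('lid',r.x,np.degrees(r.x[2]),r.fun.round(1),'valve',pose([r.x[0],r.x[1],0,r.x[2]],[.042,0,.08]))
d(get_obs(),[.4687,-.3415,.34],0)
E
```

```text
purple1 [ 0.442 -0.12   0.177] [ 0.2  0.1  0.  -0.1]
pink [ 0.364 -0.208  0.174] [ 0.3  0.1  0.  -0.2]
purple2 [ 0.316 -0.309  0.174] [ 0.2  0.1  0.  -0.1]
purple3 [ 0.248 -0.396  0.174] [ 0.6  0.2  0.1 -0.3]
white [ 0.469 -0.339  0.184] [ 0.5  0.2  0.1 -0.3]
mug [ 0.759 -0.202  0.097] [ 1.2  0.6  0.1 -1. ]
lid [0.57213781 0.0021585  0.08010156] 4.58948141658173 [ 0.3  1.6  0.2  1.2 -2.2 -1.9  1.9 -1.2 -0.1  1.7] valve [[0.61400314 0.00551917 0.08      ]]
t 12.18 pos [5.589e-01 2.000e-04 1.957e-01] w 1.004 F [-0.2  0.4  0.5] 
 turn [1.0000e-03 0.0000e+00 2.3711e+01] then shift [-17.087  -4.509  -7.215]
```

>>> jog_arm(moves=[0.346,-0.975,-0.87,0,0,0,1,0.346,-0.975,-0.87,0,0,0,1,0.346,-0.975,-0.87,0,0,0,1,0.346,-0.975,-0.87,0,0,0,1,0.346,-0.975,-0.87,0,0,0,1,0.346,-0.975,-0.87,0,0,0,1,0.346,-0.975,0,0,0,0,1,0.346,-0.975,0,0,0,0,1])

```text
t: 12.85
eef_pos: [0.5172, -0.161, 0.3016]
tool_rot: [0.001, -0.042, 0.999, -0.0]
contact_force: [-0.4, -0.1, -0.5]
gripper_width: 1.002
grasp_force: 0.0
```

>>> jog_arm(moves=[0.346,-0.975,0,0,0,0,1,0.346,-0.975,0,0,0,0,1,0.346,-0.975,0,0,0,0,1,0.346,-0.975,0,0,0,0,1,0.346,-0.975,0,0,0,0,1,0.346,-0.975,0,0,0,0,1,0.346,-0.975,0,0,0,0,1,0.346,-0.975,0,0,0,0,1])

```text
t: 13.52
eef_pos: [0.4745, -0.3209, 0.3001]
tool_rot: [0.0, -0.042, 0.999, 0.0]
contact_force: [0.1, 0.4, 0.4]
gripper_width: 0.999
grasp_force: 0.0
```

>>> jog_arm(moves=[0.346,-0.975,0,0,0,0,1,0,0,0,0,0,0,1,0,0,0,0,0,0,1,0,0,0,0,0,0,1,0,0,0,0,0,0,1,0,0,0,0,0,0,1,0,0,0,0,0,0,1,0,0,0,0,0,0,1])

```text
t: 14.18
eef_pos: [0.4699, -0.3394, 0.3001]
tool_rot: [0.0, -0.043, 0.999, 0.0]
contact_force: [-0.2, 0.7, 0.2]
gripper_width: 0.994
grasp_force: 0.0
```

```bash
python3 - <<'E'
from station import *
from h import *
import pickle
o=get_obs();d(o,[.4695,-.340,.139],94.85);print(np.round(o['q'],2))
W=read_camera('wrist');pickle.dump((o,W),open('w6.pkl','wb'));cv2.imwrite('pics/w6.png',W['color'])
w=cam(W)
for z,rr in((.2,0),(.184,.022),(.046,.035),(.0,.046)):
    a=np.linspace(0,2*np.pi,9)[:-1];print(z,proj(w,np.c_[.4695+rr*np.cos(a),-.34+rr*np.sin(a),0*a+z]).round(0).tolist()[::2])
E
```

```text
t 14.18 pos [ 0.4699 -0.3394  0.3001] w 0.994 F [-0.2  0.7  0.2] 
 turn [0.003 0.002 0.013] then shift [ 0.024 -0.028  8.055]
[ 0.25  0.27  0.33  1.72 -0.09  1.17  2.26]
0.2 [[282.0, 205.0], [282.0, 205.0], [282.0, 205.0], [282.0, 205.0]]
0.184 [[280.0, 226.0], [312.0, 200.0], [285.0, 168.0], [252.0, 195.0]]
0.046 [[280.0, 191.0], [315.0, 163.0], [286.0, 128.0], [250.0, 158.0]]
0.0 [[280.0, 189.0], [321.0, 156.0], [286.0, 114.0], [245.0, 149.0]]
```

View pics/w6.png

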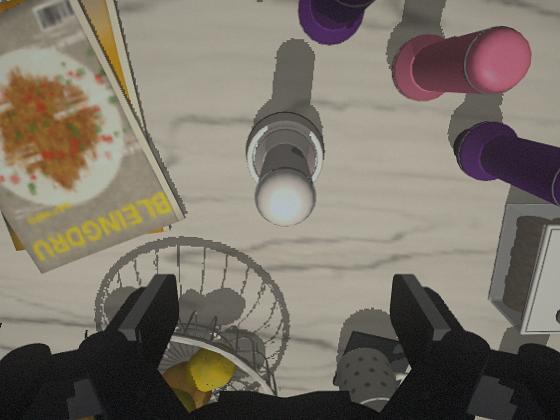

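The white dome is at (285,197) spanning x 255 to 315, and the stand foot is centred near x 285. That puts the pump at about (0.4695, −0.338). The fingers straddle it with clear space on both sides.

>>> jog_arm(moves=[0.01,0.03,0.6,0,0,0,1,0.01,0.03,0.9,0,0,0,1,0,0,1,0,0,0,1,0,0,1,0,0,0,1,0,0,1,0,0,0,1,0,0,1,0,0,0,1,0,0,0.9,0,0,0,1,0,0,0.7,0,0,0,1])

```text
t: 14.9
eef_pos: [0.4687, -0.3383, 0.1565]
tool_rot: [-0.001, -0.042, 0.999, 0.0]
contact_force: [-0.6, 0.1, -0.1]
gripper_width: 1.002
grasp_force: 0.0
```

>>> jog_arm(moves=[0,0,0.5,0,0,0,1,0,0,0.3,0,0,0,1,0,0,0.15,0,0,0,1,0,0,0,0,0,0,0.8,0,0,0,0,0,0,0.65,0,0,0,0,0,0,0.55,0,0,0,0,0,0,0.5,0,0,0,0,0,0,0.4], grip_force=60)

```text
t: 15.57
eef_pos: [0.4697, -0.339, 0.1402]
tool_rot: [0.001, -0.042, 0.999, -0.0]
contact_force: [-1.3, 1.5, 5.5]
gripper_width: 0.501
grasp_force: 58.7
```

>>> jog_arm(moves=[0,0,0,0,0,0,0.3,0,0,0,0,0,0,0.2,0,0,0,0,0,0,0.2,0,0,0,0,0,0,0.2,0,0,0,0,0,0,0.2,0,0,0,0,0,0,0.2,0,0,0,0,0,0,0.2,0,0,0,0,0,0,0.2])

```text
t: 16.23
eef_pos: [0.4697, -0.339, 0.1402]
tool_rot: [0.001, -0.042, 0.999, -0.0]
contact_force: [-1.0, 1.5, 5.9]
gripper_width: 0.501
grasp_force: 58.7
```

>>> jog_arm(moves=[0,0,-0.3,0,0,0,0.2,0,0,-0.6,0,0,0,0.2,0,0,-1,0,0,0,0.2,0,0,-1,0,0,0,0.2,0,0,-1,0,0,0,0.2,0,0,-1,0,0,0,0.2,0,0,-1,0,0,0,0.2,0,0,-1,0,0,0,0.2])

```text
t: 16.9
eef_pos: [0.4686, -0.3389, 0.2788]
tool_rot: [-0.0, -0.042, 0.999, -0.0]
contact_force: [-0.7, -0.0, -2.0]
gripper_width: 0.502
grasp_force: 59.5
```

>>> jog_arm(moves=[-0.24,0.46,0,0,0,0,0.2,-0.48,0.919,0,0,0,0,0.2,-0.48,0.919,0,0,0,0,0.2,-0.48,0.919,0,0,0,0,0.2,-0.48,0.919,0,0,0,0,0.2,-0.48,0.919,0,0,0,0,0.2,-0.48,0.919,0,0,0,0,0.2,-0.48,0.919,0,0,0,0,0.2])

```text
t: 17.57
eef_pos: [0.529, -0.1935, 0.2763]
tool_rot: [-0.001, -0.042, 0.999, 0.0]
contact_force: [-0.1, -0.3, -2.6]
gripper_width: 0.501
grasp_force: 59.7
```

>>> jog_arm(moves=[-0.48,0.919,0,0,0,0,0.2,-0.48,0.919,0,0,0,0,0.2,-0.48,0.919,0,0,0,0,0.2,-0.48,0.919,0,0,0,0,0.2,-0.48,0.919,0,0,0,0,0.2,-0.48,0.919,0,0,0,0,0.2,-0.48,0.919,0,0,0,0,0.2,-0.48,0.919,0,0,0,0,0.2])

```text
t: 18.23
eef_pos: [0.5929, -0.0406, 0.2762]
tool_rot: [-0.001, -0.042, 0.999, 0.0]
contact_force: [0.1, -0.1, -2.4]
gripper_width: 0.501
grasp_force: 59.7
```

>>> jog_arm(moves=[-0.48,0.919,0,0,0,0,0.2,-0.48,0.919,0,0,0,0,0.2,-0.24,0.46,0,0,0,0,0.2,0,0,0.5,0,0,0,0.2,0,0,0.3,0,0,0,0.2,0,0,0,0,0,0,0.2,0,0,0,0,0,0,0.2,0,0,0,0,0,0,0.2])

```text
t: 18.9
eef_pos: [0.613, 0.0038, 0.261]
tool_rot: [-0.0, -0.041, 0.999, -0.0]
contact_force: [-0.3, -0.6, -2.6]
gripper_width: 0.501
grasp_force: 59.7
```

```bash
python3 - <<'E'
from station import *
from h import *
import pickle
o=get_obs();d(o,[.614,.0052,.203],94.85);print(o['grasp_force'],np.degrees(R.from_quat(o['tool_rot'],scalar_first=True).as_matrix()[:2,2]))
W=read_camera('wrist');S=read_camera('side');T=read_camera('top');pickle.dump((o,W,S,T),open('w7.pkl','wb'))
k=lambda I,x,y,w,h,f:cv2.resize(I[y:y+h,x:x+w],None,fx=f,fy=f,interpolation=cv2.INTER_CUBIC)
m=np.zeros((600,800,3),np.uint8);m[:,:440]=k(W['color'],180,110,220,300,2);m[:600,440:800]=k(S['color'],222,160,60,100,6)
cv2.imwrite('pics/w7.png',m)
inv=lambda q:((q-[222,160])*6+[440,0]).round(0).tolist()
tz=o['eef_pos'][2]+.019-.118;P=o['eef_pos'][:2]
print('pred side: rim',inv(proj(cam(S),[*P,tz-.03])),'shoulder',inv(proj(cam(S),[*P,tz])),'valve',inv(proj(cam(S),[.614,.0052,.085])))
print('pred wrist: rim',((proj(cam(W),[*P,tz-.03])-[180,110])*2).tolist(),'should',((proj(cam(W),[*P,tz+.016])-[180,110])*2).tolist(),'valve',((proj(cam(W),[.614,.0052,.085])-[180,110])*2).tolist())
E
```

```text
t 18.9 pos [0.613  0.0038 0.261 ] w 0.501 F [-0.3 -0.6 -2.6] 
 turn [-0.007 -0.006 -0.034] then shift [-0.056  0.067  2.901]
59.68776047229767 [-0.02133588 -0.03163297]
pred side: rim [[565.0, 330.0]] shoulder [[564.0, 278.0]] valve [[564.0, 410.0]]
pred wrist: rim [[206.33022981527301, 166.86998164377212]] should [[205.96895267245293, 207.20247412844128]] valve [[209.6574251527552, 139.24990305290913]]
```

View pics/w7.png

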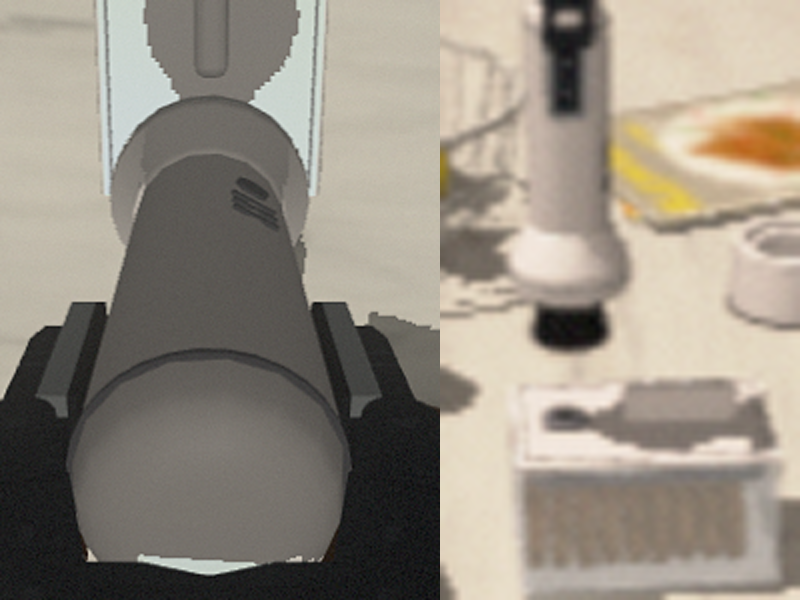

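In the side crop the nozzle rim is centred at (570,340) straight above the valve at (569,418). In the wrist crop the shoulder is centred at x≈210.5 and the lid's axis is at x≈211. The pump is upright and aligned to about 1 mm. I descend slowly.

>>> jog_arm(moves=[-0.05,0.05,0.4,0,0,-0.03,0.2,0,0,0.5,0,0,0,0.2,0,0,0.5,0,0,0,0.2,0,0,0.4,0,0,0,0.2,0,0,0.3,0,0,0,0.2,0,0,0.2,0,0,0,0.2,0,0,0,0,0,0,0.2,0,0,0,0,0,0,0.2])

```text
t: 19.72
eef_pos: [0.6143, 0.0065, 0.2149]
tool_rot: [-0.0, -0.043, 0.999, -0.0]
contact_force: [0.0, 0.3, -2.9]
gripper_width: 0.501
grasp_force: 59.7
```

>>> jog_arm(moves=[0,0,0.05,0,0,0,0.2,0,0,0.05,0,0,0,0.2,0,0,0.05,0,0,0,0.2,0,0,0.05,0,0,0,0.2,0,0,0.05,0,0,0,0.2,0,0,0,0,0,0,0.2,0,0,0,0,0,0,0.2,0,0,0,0,0,0,0.2])

```text
t: 20.38
eef_pos: [0.6144, 0.0065, 0.2103]
tool_rot: [0.0, -0.043, 0.999, 0.0]
contact_force: [-0.4, 0.7, -0.9]
gripper_width: 0.505
grasp_force: 59.7
```

```bash
python3 - <<'E'
from station import *
from h import *
o=get_obs();d(o,[.614,.0052,.203],94.85);print(np.round(o['eef_pos'],5),np.round(o['contact_force'],2),np.round(o['torque'],2))
E
```

```text
t 20.38 pos [0.6144 0.0065 0.2103] w 0.505 F [-0.4  0.7 -0.9] 
 turn [0.001 0.005 0.028] then shift [ 0.025 -0.063  0.363]
[0.6144  0.0065  0.21026] [-0.39  0.65 -0.85] [-0.04 -0.   -0.03]
```

>>> jog_arm(moves=[0,0,-0.1,0,0,0,0.2,0.02,-0.06,0,0,0,0,0.2,0,0,0,0,0,0,0.2,0,0,0.05,0,0,0,0.2,0,0,0.05,0,0,0,0.2,0,0,0.05,0,0,0,0.2,0,0,0,0,0,0,0.2,0,0,0,0,0,0,0.2])

```text
t: 21.05
eef_pos: [0.6141, 0.0052, 0.2095]
tool_rot: [0.0, -0.043, 0.999, 0.0]
contact_force: [-0.4, -0.0, 2.2]
gripper_width: 0.502
grasp_force: 59.7
```

>>> jog_arm(moves=[0,0,0.05,0,0,0,0.2,0,0,0.05,0,0,0,0.2,0,0,0,0,0,0,0.2,0,0,0,0,0,0,0.2,0,0,0,0,0,0,0.2,0,0,0,0,0,0,0.2,0,0,0,0,0,0,0.2,0,0,0,0,0,0,0.2])

```text
t: 21.72
eef_pos: [0.6141, 0.0052, 0.2072]
tool_rot: [0.0, -0.043, 0.999, 0.0]
contact_force: [-1.0, 0.5, 3.1]
gripper_width: 0.504
grasp_force: 59.6
```

>>> jog_arm(moves=[0,0,0.05,0,0,0,0.2,0,0,0.05,0,0,0,0.2,0,0,0,0,0,0,0.2,0,0,0,0,0,0,0.2,0,0,0,0,0,0,0.2,0,0,0,0,0,0,0.2,0,0,0,0,0,0,0.2,0,0,0,0,0,0,0.2])

```text
t: 22.38
eef_pos: [0.6141, 0.0052, 0.2052]
tool_rot: [0.0, -0.043, 0.999, 0.0]
contact_force: [-0.2, -0.4, 3.9]
gripper_width: 0.506
grasp_force: 59.7
```

```bash
python3 - <<'E'
from station import *
from h import *
import pickle
o=get_obs();d(o,[.614,.0052,.203],94.85);print(np.round(o['contact_force'],2))
W=read_camera('wrist');S=read_camera('side');pickle.dump((o,W,S),open('w8.pkl','wb'))
k=lambda I,x,y,w,h,f:cv2.resize(I[y:y+h,x:x+w],None,fx=f,fy=f,interpolation=cv2.INTER_CUBIC)
m=np.zeros((600,800,3),np.uint8);m[:,:440]=k(W['color'],180,110,220,300,2);m[:600,440:800]=k(S['color'],222,190,45,75,8)
cv2.imwrite('pics/w8.png',m)
E
```

```text
t 22.38 pos [0.6141 0.0052 0.2052] w 0.506 F [-0.2 -0.4  3.9] 
 turn [0.    0.003 0.027] then shift [ 0.003 -0.001  0.109]
[-0.18 -0.44  3.92]
```

View pics/w8.png

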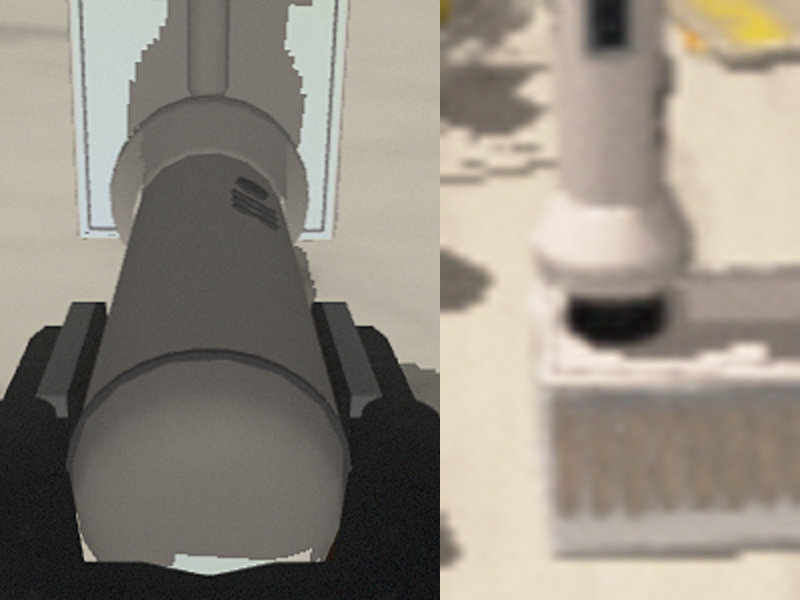

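The nozzle cup stands flat on the plate. It made contact at TCP z = 0.2102, exactly as expected from the pick height. In the wrist crop the shoulder centre (210) lies on the rib axis (209). The push is about 6.6 N (about 5 mm in), so 1 mm more gives half travel.

>>> jog_arm(moves=[0,0,0.04,0,0,0,0.2,0,0,0,0,0,0,0.2,0,0,0,0,0,0,0.2,0,0,0,0,0,0,0.2,0,0,0,0,0,0,0.2,0,0,0,0,0,0,0.2,0,0,0,0,0,0,0.2,0,0,0,0,0,0,0.2])

```text
t: 23.15
eef_pos: [0.614, 0.0053, 0.2043]
tool_rot: [0.0, -0.043, 0.999, -0.0]
contact_force: [-1.2, -0.2, 3.3]
gripper_width: 0.504
grasp_force: 59.8
```

```bash
python3 - <<'E'
from station import *
from h import *
import pickle
o=get_obs();d(o,[.614,.0052,.2042],94.85);print(np.round(o['contact_force'],2),o['grasp_force'])
# canister moved? compare side images
S0=pickle.load(open('w8.pkl','rb'))[2]['color'];S=read_camera('side')['color']
print(cv2.absdiff(S0,S)[180:300,180:320].mean())
if abs(o['contact_force'][2]-4.3)<1.0: print(hand_in())
E
```

```text
t 23.15 pos [0.614  0.0053 0.2043] w 0.504 F [-1.2 -0.2  3.3] 
 turn [-0.     0.002  0.028] then shift [ 0.002 -0.002  0.006]
[-1.2  -0.2   3.32] 59.7648149728775
1.7191666666666667
the job is handed in; nothing more can be done
None
```

The job is handed in: by my measurements the lid is fully home, and the pump is held upright over the valve with its nozzle pushed in about 6 of 12 mm at 6–7 N, at 23 s; I do not have the judge's verdict.

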